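Lay the cross bars and set the jig's clamp screw

TASK

On the welding jig, lay the two loose 140 mm flat bars crosswise on the jig's two lower bars, flat, square to them and overhanging evenly left and right, on the open stretch clear of the clamp strap and with at least a bar's width of gap between the two; set them down rather than drop them. Then turn the winged thumbscrew on the strap clockwise until it seats, back it off a quarter turn so the bars can creep when they are tacked, and finish while still holding the thumbscrew there in the gripper. Leave everything else on the table where it is.

Things in the scene. Friction and masses are not known exactly. Their poses are not given: they have to be found in the camera images.
- bar_a: loose dark steel flat bar, 140 long (its x) x 20 wide (y) x 12 high (z) mm, 0.2 to 0.33 kg, flat on the table right of the jig; origin at the centre of its underside. Same as bar_b; either may go in either place. A row of four things about 85 mm apart holds both bars, a shorter offcut and a wrench, in any order
- bar_b: the second loose steel flat bar, same as bar_a: 140 x 20 x 12 mm, origin at the centre of its underside
- jig: fixed jig: pale base plate 250 (x) x 150 (y) x 10 mm; origin under its centre; x runs along its two fixed lower bars, away from the strap. Lower bars: 20 wide, 12 high, at y = -45 and +45, x = -123 to +117, tops 22 mm over the table. Clamp strap: lies across them at x = -105, 30 wide, 136 long in y, top at 30 mm (washer 34). The bars' open stretch is x = -90 to +117
- layup (a point): middle of the open stretch of the lower bars, level with their tops: jig x = 20, y = 0, 22 mm above the table; axes as the jig. Cross bars (underside at this height, long axis along y) may lie from about x = -80 to +80 from it, 40 mm or more apart between centres; x = -25 and +45 are comfortable
- screw_wing (a point): middle of the thumbscrew's wing, on its vertical axis, 62 mm above the table, at jig x = -105, y = 0. The wing is an upright dark steel plate 42 long (its x) x 10 thick (its y) x 26 high mm, from 46 to 72 mm above the table, on a 16 mm round shank; grip it across its thickness from above. The point's axes turn with the wing
- screw (a joint): turn of the thumbscrew in rad, growing clockwise seen from above (tightening); at 0 the wing's x lies along the jig's x. Light friction of 0.05 N m: it stays where it is left. It stops dead at 2.60, which is seated. It starts between 0.3 and 1.3. It does not rise or sink noticeably
- offcut: steel offcut, 75 x 20 x 12 mm, in the bars' row; leave it. Origin at the centre of its underside
- wrench: open-ended wrench, 150 mm long, in the bars' row; leave it
- flange: flat dark steel ring, 90 mm across, 12 mm high, left of the jig; leave it
- brush: brush, 190 mm long, lying near left; leave it
Not all that is in view belongs to the job. Leave any blue or red look-alike of the bar_a alone.

How it is judged:
On the way, in this order (a step that is already met when the one before it is completed fails the run):
1. both bars lie crosswise on the lower bars, let go and at rest (x of bar_a in the frame of layup between -0.09 and 0.092 m and y of bar_a in the frame of layup between -0.02 and 0.02 m and z of bar_a in the frame of layup between -0.004 and 0.005 m and angle between the x axis of each of bar_a, bar_b and the y axis of jig, either way round below 0.2 rad and linear speed of each of bar_a, bar_b below 0.03 m/s and contact force between the fingers and bar_a below 0.1 N and x of bar_b in the frame of layup between -0.09 and 0.092 m and y of bar_b in the frame of layup between -0.02 and 0.02 m and z of bar_b in the frame of layup between -0.004 and 0.005 m and contact force between the fingers and bar_b below 0.1 N and (y of bar_b in the frame of bar_a above 0.035 m or y of bar_b in the frame of bar_a below -0.035 m)), for 0.2 s.
2. the thumbscrew is turned clockwise until it seats (value of joint screw above 2.5 rad), for 0.1 s.
At the end, for the whole second after the job is handed in: Screw seated (within 0.1 rad), then 1.57 +-0.25 rad back, still, gripped (over 1 N). Both bars at rest, untouched, on both lower bars: height +-5 mm, 20 mm of the centre line, square within 0.2 rad, within 90 mm of the open stretch's middle, 35 mm apart or more; no bystander moved 30 mm (all of step 1 and value of joint screw between 0.78 and 1.28 rad and velocity of joint screw between -0.1 and 0.1 rad/s and contact force between the fingers and screw above 1 N); the arm keeps its last pose, push and grip.
It fails at once if a bystander on the table is moved by more than 30 mm (distance of any of offcut, wrench, flange, brush from where it was at the start of the episode above 0.03 m).
It fails at once if a bar is dropped onto the jig from more than 10 mm (horizontal distance between bar_a and jig below 0.15 m and height (world z) of bar_a above 0.03 m and contact force between the fingers and bar_a below 0.05 N and linear speed of bar_a above 0.25 m/s).
It fails at once if a bar is dropped onto the jig from more than 10 mm (horizontal distance between bar_b and jig below 0.15 m and height (world z) of bar_b above 0.03 m and contact force between the fingers and bar_b below 0.05 N and linear speed of bar_b above 0.25 m/s).
It also fails if it takes over 72 s, if anything falls off the work surface, if the arm or the gripper's body presses on something with over 40 N, if the wrist force passes 120 N, or if a joint passes its speed limit or range.

ROBOT

A 7-joint arm with a two-finger parallel gripper is mounted at the origin on the work surface. World frame = base frame: x ahead of the robot, y to its left, z up, the work surface at z = 0. Lengths are in m, angles in rad, forces in N, time in s.
With the tool pointing down it reaches from about 0.4 to 0.925 m from the base axis. Payload 5.6 kg.
Tool frame: the origin (TCP) lies on the centre line of the jaws, within the pads' length; the fingertips stand 19 mm ahead of it and the grasp point (between the pads) is the TCP; z points along the fingers, y is the line along which they close (so a half turn about z gives the same grasp; the last joint's range is limited). The gripper opens to 85 mm and grips with 20 to 120 N. Pads are 22 mm wide; open, the fingers measure 114 mm over their backs; the gripper's body (76 mm by 85 mm) begins 54 mm behind the grasp point. The pads swing forward as they close: fully open they stand 13 mm farther back than shut.
Start: joints at [-1.3, 0.468, -0.012, 1.603, 0.006, 1.071, -0.056], TCP at [0.201, 0.618, 0.25] pointing down, gripper open.
Joint ranges: [-2.53, 2.53], [-0.31, 2.02], [-1.57, 1.55], [0.28, 2.44], [-1.29, 4.43], [0.15, 1.84], [-2.92, 2.92]. Speed limits (rad/s): [2.57, 2.57, 3.14, 3.14, 3.14, 3.14, 3.14].

INTERFACE

Orientations are given as [roll, pitch, yaw] about the fixed x, y, z axes, in that order (R = Rz(yaw) Ry(pitch) Rx(roll)).
In Python, from bench import bot gives the robot as it stands.
- The arm moves only by the tool send_rows, never from a script. Its argument "moves" is a list of rows, each an object with "linear": the shift along the tool's x, y, z in m, a list of three; "rotation": the turn, a rotation vector about the tool's x, y, z in rad, a list of three. A call has 1 to 12 rows; each row is the pose to reach, as a shift and turn from the pose commanded when the call began, along the tool's axes at that moment; what a row does not reach only later rows make up. A row lasts 1/12 s, in which the tool goes at most 41.7 mm and 7.16 degrees, less where a joint would pass 70% of its speed; a pose out of reach is approached as far as the arm can. A call with a gripper value outside its range is refused whole. "jaw" is the opening, from -1 (shut) to 1 (fully open), so that 0 is half open, set as the call begins (left out, the last holds). The fingers move at their own pace and stop on an object; "squeeze" is the grip in N (left out, the last holds). Time passes only in rows, so rows that repeat a pose let the fingers close. It gives the time, the measured TCP pose, the force, the opening and the grip force at its end, in the units of the state.
- bot.state(): the state, without advancing time (a new reading comes with each control period).
- bot.get_image(name): name is "side" or "top"; returns the picture (384x512x3 uint8, red, green, blue); there is no depth.
- bot.camera_model(name): a dict with "camera_matrix" (3x3 intrinsics, pixels), "pose" (4x4, takes a point from camera to world coordinates). Camera axes: x right, y down, z forward; pixel columns grow to the right and rows downward; lengths in m; the calibration is good to about 2 mm. A picture is of the moment at which its call begins. camera_model takes no time and is no camera call.
- bot.finish_job(): hands the job in; it is judged then, once.
Trained networks look in the newest picture that a camera, given by its name, has taken for a name from the list of things; names that differ only in an ending like _2 or _b are one class to them, and where a whole thing is asked for, a point or a joint stands for the part that bears it (a point fixed in the world has none). Each returns a list of dicts, best first, with "conf" (0 to 1); they miss things now and then, are a little off and sometimes report something else, mostly with a low value. They report only what shows in the picture. A call takes as long as a camera call. They do not tell look-alikes from the thing itself.
- bot.look_for(query, camera): "rect" ([centre column, centre row, width, height] as shares, 0 to 1, of the picture: columns of its width, rows of its height, round what is visible of it).
- bot.silhouettes(query, camera): "mask" (384x512 bool, what is visible of it) and "rect" ([centre column, centre row, width, height] as shares, 0 to 1, of the picture: columns of its width, rows of its height, round what is visible of it).
- bot.pinpoint(query, camera): "point" ([column, row] as shares, 0 to 1, of the picture: columns of its width, rows of its height: a listed point, or the origin of a listed thing).
The state is a dict: "time": time; "qpos": joint angles; "qvel": joint speeds; "tau": joint torques, N m; "tool_pos": TCP position; "eef_rot": TCP orientation; "contact_force": force on the tool from outside, world axes, zero at the start; "moment": the same for the moment, N m; "gripper_width": finger opening in m; "finger_force": force on a finger pad.
Only numpy, scipy, OpenCV 4.12 (cv2) and the standard library are available. Lean on these libraries where they do the work, as an engineer would, in place of code of your own. Each camera call takes 0.05 s, during which the arm holds its last target. There are 200 camera calls.

## Working session

There is one attempt and no reset: what is moved stays moved. The work goes in short steps, Python scripts to look and compute and a tool call to move; the robot and the scene stay as the last step left them, time stands still between calls to the robot, and variables do not carry over. Pictures are saved under pics/ and viewed, at most 10 in all, crops included, and the job is handed in when it is done.

Besides the shell and the picture viewer there is one more tool, called after "Emit:" by a JSON object that holds its "op" and its "data". send_rows: Moves the arm, as the interface text tells. Its arguments: {"type":"object","properties":{"moves":{"type":"array","items":{"type":"object","properties":{"linear":{"type":"array","items":{"type":"number"}},"rotation":{"type":"array","items":{"type":"number"}}}}},"jaw":{"type":"number"},"squeeze":{"type":"number"}},"required":["moves"]}

```bash
mkdir -p pics; ls
python3 - <<'E'
from bench import bot
import cv2,json
for n in("top","side"):
    im=bot.get_image(n); cv2.imwrite(f"pics/{n}0.png",im[:,:,::-1])
    m=bot.camera_model(n); print(n,m)
for q in("bar_a","offcut","wrench","jig","screw_wing","flange"):
    for n in("top","side"):
        print(q,n,[( [round(v,3) for v in d["rect"]],round(d["conf"],2)) for d in bot.look_for(q,n)])
s=bot.state();print(s)
E
```

```text
pics
top {'camera_matrix': array([[372.85095444,   0.        , 257.72671989],
       [  0.        , 372.85095444, 188.09357409],
       [  0.        ,   0.        ,   1.        ]]), 'pose': array([[-0.02563617, -0.98113995,  0.19159119,  0.26276808],
       [-0.99920791,  0.03098436,  0.02497048, -0.05336534],
       [-0.03043586, -0.19079928, -0.98115712,  1.01700742],
       [ 0.        ,  0.        ,  0.        ,  1.        ]])}
side {'camera_matrix': array([[403.31456597,   0.        , 258.8639063 ],
       [  0.        , 403.31456597, 198.71819256],
       [  0.        ,   0.        ,   1.        ]]), 'pose': array([[ 0.92202938, -0.28925518,  0.2572805 ,  0.16460175],
       [-0.38701466, -0.70424724,  0.59519365, -0.67312547],
       [ 0.00902623, -0.64835735, -0.76128265,  0.87839006],
       [ 0.        ,  0.        ,  0.        ,  1.        ]])}
bar_a top [([0.667, 0.391, 0.102, 0.028], 0.98), ([0.545, 0.553, 0.1, 0.033], 0.9), ([0.777, 0.537, 0.06, 0.115], 0.73), ([0.657, 0.317, 0.105, 0.037], 0.66), ([0.745, 0.703, 0.096, 0.088], 0.64)]
bar_a side [([0.606, 0.887, 0.121, 
[... 809 characters left out ...]
, 0.52)]
{'time': 0.7, 'qpos': array([-1.29999749,  0.46746731, -0.01159517,  1.6026917 ,  0.0059925 ,
        1.07138942, -0.05630394]), 'qvel': array([ 0.00010467, -0.00033753,  0.00026647, -0.00021788,  0.00016712,
        0.00130582, -0.00081634]), 'tau': array([ 6.77647813e-05, -5.32071519e+01,  2.13007175e-02, -2.51572448e+01,
        1.14219330e-02,  1.25696723e-03, -5.26963007e-06]), 'tool_pos': array([0.20068348, 0.61826031, 0.25031503]), 'eef_rot': array([3.14151205e+00, 3.13480247e-05, 2.82771059e+00]), 'contact_force': array([-0.68345893, -0.30989734, -0.62086039]), 'moment': array([ 0.05985568,  0.05355113, -0.00503343]), 'finger_force': 0.0, 'gripper_width': 0.0859463480722727}
```

View pics/top0.png

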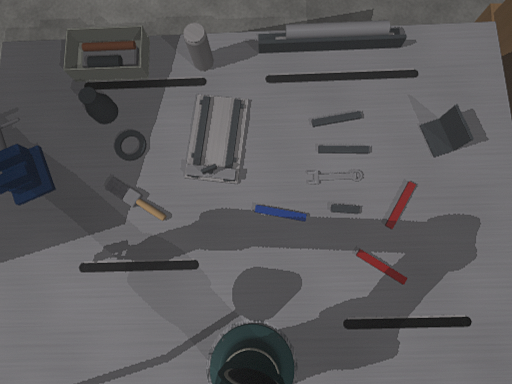

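Run:
```python
import cv2
im=cv2.imread("pics/top0.png")[95:250,170:440]
cv2.imwrite("pics/crop1.png",cv2.resize(im,(0,0),fx=2.9,fy=2.9,interpolation=cv2.INTER_CUBIC))
```

```text
(no output)
```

View pics/crop1.png

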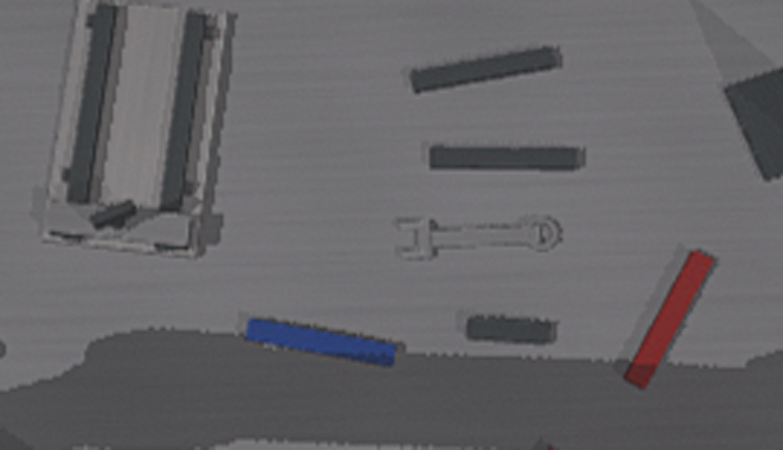

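View pics/side0.png

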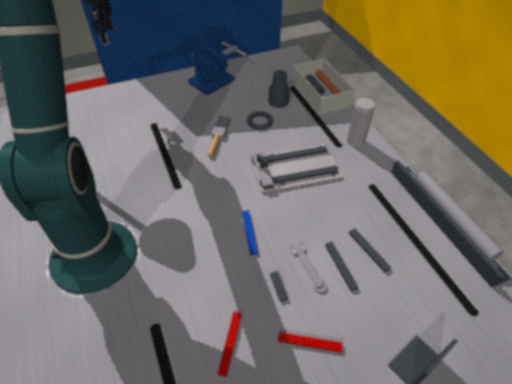

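The top view shows the row right of the jig: long dark bars at (337,118) and (343,149), the wrench at (335,176), and the short offcut at (346,208). The blue bar at (280,212) and the red ones at (401,205) and (381,266) are look-alikes, so I'm leaving them. The jig is at (218,137), with its strap and wing at about (209,169) at the near end. The crop confirms that the two far dark long pieces are bar_a and bar_b.

```bash
cat > h.py <<'E'
import numpy as np,cv2
from bench import bot
M={n:bot.camera_model(n) for n in("top","side")}
def unproj(n,uv,z):
    m=M[n];d=m["pose"][:3,:3]@np.linalg.solve(m["camera_matrix"],[uv[0],uv[1],1]);o=m["pose"][:3,3]
    return (o+d*(z-o[2])/d[2])[:2]
def proj(n,P):
    m=M[n];P=np.atleast_2d(P);c=(P-m["pose"][:3,3])@m["pose"][:3,:3];p=c@m["camera_matrix"].T
    return p[:,:2]/p[:,2:]
def bar(n,mask,z=.006):
    c,_=max(((c,cv2.contourArea(c)) for c in cv2.findContours(mask.astype(np.uint8),0,1)[0]),key=lambda t:t[1])
    b=cv2.boxPoints(cv2.minAreaRect(c)); e=sorted([(np.linalg.norm(b[i]-b[(i+1)%4]),i) for i in range(4)])
    i,j=e[0][1],e[1][1]; p=[unproj(n,(b[k]+b[(k+1)%4])/2,z) for k in(i,j)]
    d=p[1]-p[0]; return (p[0]+p[1])/2,np.arctan2(d[1],d[0])%np.pi,np.hypot(*d)
E
python3 - <<'E'
from h import *
np.set_printoptions(precision=4,suppress=True)
for n in("top","side"):
    bot.get_image(n)
    for d in bot.silhouettes("bar_a",n):
        c,y,l=bar(n,d["mask"]); print(n,"bar",c,round(y,3),round(l,3),round(d["conf"],2))
    for q,z in(("screw_wing",.062),("jig",0),("layup",.022),("bar_a",0),("offcut",0),("wrench",0),("flange",0),("brush",0)):
        for d in bot.pinpoint(q,n):
            uv=np.array(d["point"])*[512,384]; print(n,q,uv,unproj(n,uv,z),round(d["conf"],2))
im=cv2.cvtColor(bot.get_image("top"),cv2.COLOR_RGB2GRAY)
c=im[90:190,180:260]
cv2.imwrite("pics/jig_t.png",cv2.resize(c,(0,0),fx=6,fy=6,interpolation=cv2.INTER_CUBIC))
E
```

```text
top bar [ 0.2415 -0.3453] 1.007 0.14 0.95
top bar [ 0.3887 -0.0861] 1.342 0.134 0.91
top bar [ 0.6539 -0.2556] 1.721 0.141 0.85
top bar [ 0.5627 -0.2705] 1.536 0.136 0.76
top bar [ 0.4029 -0.4119] 2.572 0.144 0.63
top screw_wing [203.9808 171.4176] [0.4987 0.112 ] 0.53
top layup [215.5008 128.7936] [0.6309 0.0865] 0.73
top bar_a [278.8864 213.696 ] [ 0.3881 -0.0836] 0.93
top bar_a [339.4048 148.416 ] [ 0.568  -0.2607] 0.69
top bar_a [335.4112 119.808 ] [ 0.6535 -0.255 ] 0.69
top bar_a [397.5168 207.0912] [ 0.3967 -0.4066] 0.67
top offcut [345.7024 206.7072] [ 0.4019 -0.2666] 0.71
top wrench [333.7216 175.9872] [ 0.489  -0.2396] 0.69
top flange [135.3216 144.1152] [0.6013 0.3212] 0.77
top brush [139.776 199.488] [0.4394 0.3025] 0.59
side bar [ 0.5626 -0.2692] 1.541 0.142 0.98
side bar [ 0.6534 -0.2551] 1.712 0.142 0.93
side bar [ 0.4015 -0.4106] 2.564 0.138 0.88
side bar [ 0.2413 -0.3444] 0.996 0.141 0.86
side bar [ 0.3902 -0.0849] 1.351 0.146 0.55
side screw_wing [261.0176 158.2848] [0.5061 0.1051] 0.46
side screw_wing [306.2784 270.2976] [ 0.4578 -0.277 ] 0.29
side jig [295.68   167.1168] [0.6153 0.0882] 0.79
side layup [297.6768 164.3904] [0.6147 0.0772] 0.9
side bar_a [310.6816 339.6864] [ 0.4091 -0.4067] 0.91
side bar_a [231.4752 343.488 ] [ 0.2448 -0.3475] 0.89
side bar_a [339.5072 265.3056] [ 0.5639 -0.2661] 0.79
side bar_a [245.504  234.5856] [ 0.3801 -0.0884] 0.73
side bar_a [368.0768 252.7872] [ 0.6508 -0.2619] 0.67
side offcut [276.5824 288.192 ] [ 0.3914 -0.2634] 0.6
side wrench [307.4048 271.7952] [ 0.4807 -0.2518] 0.69
side flange [261.2224 121.3824] [0.6034 0.3309] 0.63
side brush [214.3232 137.8176] [0.4279 0.3109] 0.93
```

View pics/jig_t.png

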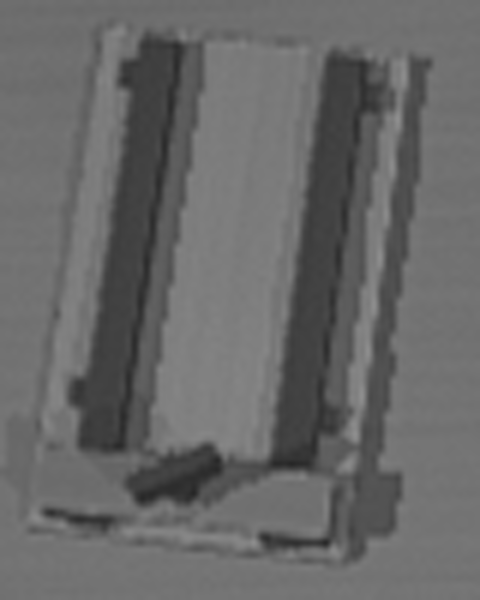

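The jig crop shows both dark lower bars, a pale strap at the near end, and the wing at about (209,169), turned clockwise from jig x. Next I fit a model of the lower bars and wing to the dark pixels in both cameras.

```bash
cat > jigfit.py <<'E'
from h import *
from scipy.optimize import differential_evolution as DE
S=4
def box(x0,x1,y0,y1,z0,z1): return np.array([[x,y,z] for x in(x0,x1) for y in(y0,y1) for z in(z0,z1)])
def place(P,p):
    c,s=np.cos(p[2]),np.sin(p[2]); return np.c_[P[:,0]*c-P[:,1]*s+p[0],P[:,0]*s+P[:,1]*c+p[1],P[:,2]]
def mask(n,boxes,roi):
    x,y,w,h=roi; m=np.zeros((h*S,w*S),np.uint8)
    for B in boxes:
        q=((proj(n,B)+.5-[x,y])*S).astype(np.float32); cv2.fillConvexPoly(m,cv2.convexHull(q).round().astype(int),255)
    return cv2.resize(m,(w,h),interpolation=cv2.INTER_AREA)/255.
def wing(a):
    c,s=np.cos(a),np.sin(a);B=box(-.021,.021,-.005,.005,.046,.072)
    return np.c_[B[:,0]*c+B[:,1]*s-.105,-B[:,0]*s+B[:,1]*c,B[:,2]]
ROI={"top":(185,90,65,95),"side":(240,135,110,65)}
E
python3 - <<'E'
from jigfit import *
np.set_printoptions(precision=4,suppress=True)
D={}
for n in ROI:
    x,y,w,h=ROI[n]; g=cv2.cvtColor(bot.get_image(n),cv2.COLOR_RGB2GRAY)[y:y+h,x:x+w].astype(float)
    if n=="side": cv2.imwrite("pics/jig_s.png",cv2.resize(g,(0,0),fx=6,fy=6,interpolation=cv2.INTER_CUBIC))
    D[n]=np.clip(((78 if n=="top" else 85)-g)/14+.5,0,1); print(n,np.percentile(g,[1,10,25,50,75]))
bars=[box(-.09,.117,s-.01,s+.01,.010,.022) for s in(-.045,.045)]
def cost(p,cams):
    return sum(abs(mask(n,[place(B,p) for B in bars]+[place(wing(p[3]),p)],ROI[n])-D[n]).mean() for n in cams)
for cams in(["top"],["side"],["top","side"]):
    r=DE(cost,[(.58,.65),(.06,.12),(-.3,.1),(0.,1.6)],args=(cams,),seed=1,maxiter=60,popsize=10)
    p=r.x;print(cams,p,r.fun); print(" wing",place(np.array([[-.105,0,.062]]),p),"layup",place(np.array([[.02,0,.022]]),p))
E
```

```text
top [ 48.  65.  82. 110. 120.]
side [ 46.  72. 116. 149. 154.]
['top'] [ 0.6103  0.0847 -0.1417  1.0864] 0.05596076163258826
 wing [[0.5063 0.0996 0.062 ]] layup [[0.6301 0.0819 0.022 ]]
['side'] [ 0.6052  0.0811 -0.1415  1.3676] 0.050761943938414524
 wing [[0.5012 0.0959 0.062 ]] layup [[0.625  0.0783 0.022 ]]
['top', 'side'] [ 0.6092  0.0846 -0.1464  1.1935] 0.11495914199319773
 wing [[0.5054 0.0999 0.062 ]] layup [[0.629  0.0817 0.022 ]][ WARN:0@0.734] global loadsave.cpp:1063 imwrite_ Unsupported depth image for selected encoder is fallbacked to CV_8U.
```

View pics/jig_s.png

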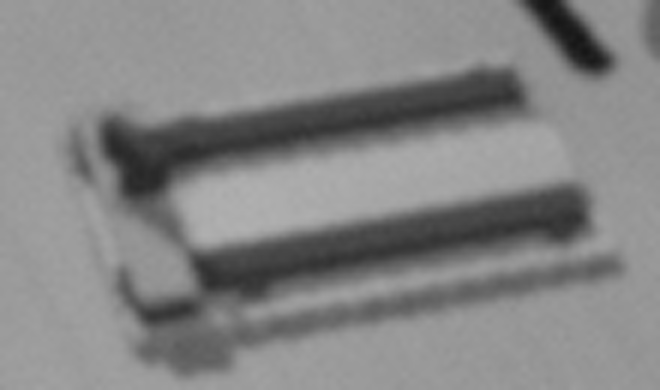

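The side view agrees on the jig. Adopted jig pose: (0.609, 0.0843), yaw −0.143, wing at (0.505, 0.0995), screw angle about 1.05. I'm moving to above the farther bar.

Emit:
{"op": "send_rows", "data": {"moves": [{"linear": [-0.03,-0.03,0],"rotation": [0,0,0.05]},{"linear": [-0.06,-0.06,0],"rotation": [0,0,0.1]},{"linear": [-0.09,-0.09,0],"rotation": [0,0,0.15]},{"linear": [-0.12,-0.12,0],"rotation": [0,0,0.2]},{"linear": [-0.15,-0.15,0],"rotation": [0,0,0.25]},{"linear": [-0.18,-0.18,0],"rotation": [0,0,0.3]},{"linear": [-0.21,-0.21,0],"rotation": [0,0,0.35]},{"linear": [-0.24,-0.24,0],"rotation": [0,0,0.4]},{"linear": [-0.27,-0.27,0],"rotation": [0,0,0.45]},{"linear": [-0.3,-0.3,0],"rotation": [0,0,0.5]},{"linear": [-0.33,-0.33,0],"rotation": [0,0,0.55]},{"linear": [-0.36,-0.36,0],"rotation": [0,0,0.6]}], "jaw": 0.2, "squeeze": 60}}

```text
time: 2.85
tool_pos: [0.4284, 0.171, 0.2508]
eef_rot: [3.14, -0.0, 2.225]
contact_force: [0.5, 1.2, -0.3]
gripper_width: 0.0514
finger_force: 0.0
```

```bash
cat > go.py <<'E'
import sys; from h import *
from scipy.spatial.transform import Rotation as Ro
x,y,z,psi=map(float,sys.argv[1:5]); s=bot.state()
R=Ro.from_euler("xyz",s["eef_rot"]); T=Ro.from_euler("xyz",[np.pi,0,psi])
print("t",s["time"],"pos",s["tool_pos"].round(4),"rot",s["eef_rot"].round(3),"q1,7",s["qpos"][[0,6]].round(2),"w",round(s["gripper_width"],4),"ff",s["finger_force"],"F",s["contact_force"].round(1))
print("lin",R.inv().apply(np.array([x,y,z])-s["tool_pos"]).round(4),"rot",(R.inv()*T).as_rotvec().round(3))
E
python3 go.py .6537 -.2554 .15 1.717
```

```text
t 2.85 pos [0.4284 0.171  0.2508] rot [ 3.14  -0.     2.225] q1,7 [-0.75  0.26] w 0.0514 ff 0.0 F [ 0.5  1.2 -0.3]
lin [-0.4754 -0.081   0.1006] rot [ 0.001 -0.001  0.508]
```

Emit:
{"op": "send_rows", "data": {"moves": [{"linear": [-0.04,-0.007,0.008],"rotation": [0,0,0.04]},{"linear": [-0.08,-0.014,0.017],"rotation": [0,0,0.085]},{"linear": [-0.12,-0.02,0.025],"rotation": [0,0,0.13]},{"linear": [-0.16,-0.027,0.034],"rotation": [0,0,0.17]},{"linear": [-0.2,-0.034,0.042],"rotation": [0,0,0.21]},{"linear": [-0.24,-0.041,0.05],"rotation": [0,0,0.255]},{"linear": [-0.28,-0.048,0.059],"rotation": [0,0,0.3]},{"linear": [-0.32,-0.055,0.068],"rotation": [0,0,0.34]},{"linear": [-0.36,-0.061,0.076],"rotation": [0,0,0.385]},{"linear": [-0.4,-0.068,0.085],"rotation": [0,0,0.43]},{"linear": [-0.44,-0.075,0.093],"rotation": [0,0,0.47]},{"linear": [-0.4754,-0.081,0.1],"rotation": [0,0,0.508]}]}}

```text
time: 3.85
tool_pos: [0.6546, -0.2556, 0.1495]
eef_rot: [-3.141, 0.0, 1.717]
contact_force: [0.3, 0.7, 0.2]
gripper_width: 0.0509
finger_force: 0.0
```

```bash
python3 go.py .6537 -.2554 .022 1.717
```

```text
t 3.85 pos [ 0.6546 -0.2556  0.1495] rot [-3.141  0.     1.717] q1,7 [-0.02  0.77] w 0.0509 ff 0.0 F [0.3 0.7 0.2]
lin [ 0.0003 -0.0008  0.1275] rot [-0.  0.  0.]
```

Emit:
{"op": "send_rows", "data": {"moves": [{"linear": [0,0,0.03]},{"linear": [0,0,0.06]},{"linear": [0,0,0.085]},{"linear": [0,0,0.105]},{"linear": [0,0,0.118]},{"linear": [0,0,0.125]},{"linear": [0,0,0.127]},{"linear": [0,0,0.127]}]}}

```text
schema error: expected keys linear, rotation
```

Emit:
{"op": "send_rows", "data": {"moves": [{"linear": [0,0,0]},{"linear": [0,0,0]},{"linear": [0,0,0]},{"linear": [0,0,0]},{"linear": [0,0,0]},{"linear": [0,0,0]},{"linear": [0,0,0]},{"linear": [0,0,0]}], "jaw": -1, "squeeze": 60}}

```text
schema error: expected keys linear, rotation
```

Emit:
{"op": "send_rows", "data": {"moves": [{"linear": [0,0,-0.01]},{"linear": [0,0,-0.03]},{"linear": [0,0,-0.06]},{"linear": [0,0,-0.09]},{"linear": [0,0,-0.11]},{"linear": [0,0,-0.12]}]}}

```text
schema error: expected keys linear, rotation
```

```bash
python3 - <<'E'
from h import *
p=np.array([.609,.0843]);a=-.143
for X in(.065,-.005): print(X,p+X*np.array([np.cos(a),np.sin(a)]))
E
python3 go.py .6734 .075 .14 1.428
```

```text
0.065 [0.67333654 0.07503665]
-0.005 [0.60405104 0.08501257]
t 3.85 pos [ 0.6546 -0.2556  0.1495] rot [-3.141  0.     1.717] q1,7 [-0.02  0.77] w 0.0509 ff 0.0 F [0.3 0.7 0.2]
lin [0.3243 0.0668 0.0094] rot [-0.     0.     0.289]
```

Emit:
{"op": "send_rows", "data": {"moves": [{"linear": [0,0,0.03],"rotation": [0,0,0]},{"linear": [0,0,0.06],"rotation": [0,0,0]},{"linear": [0,0,0.085],"rotation": [0,0,0]},{"linear": [0,0,0.105],"rotation": [0,0,0]},{"linear": [0,0,0.118],"rotation": [0,0,0]},{"linear": [0,0,0.125],"rotation": [0,0,0]},{"linear": [0,0,0.127],"rotation": [0,0,0]},{"linear": [0,0,0.127],"rotation": [0,0,0]}]}}

```text
time: 4.52
tool_pos: [0.6544, -0.2533, 0.0237]
eef_rot: [3.141, 0.0, 1.72]
contact_force: [-0.0, -0.0, 1.0]
gripper_width: 0.0511
finger_force: 0.0
```

Emit:
{"op": "send_rows", "data": {"moves": [{"linear": [0,0,0],"rotation": [0,0,0]},{"linear": [0,0,0],"rotation": [0,0,0]},{"linear": [0,0,0],"rotation": [0,0,0]},{"linear": [0,0,0],"rotation": [0,0,0]},{"linear": [0,0,0],"rotation": [0,0,0]},{"linear": [0,0,0],"rotation": [0,0,0]},{"linear": [0,0,0],"rotation": [0,0,0]},{"linear": [0,0,0],"rotation": [0,0,0]}], "jaw": -1, "squeeze": 60}}

```text
time: 5.18
tool_pos: [0.6552, -0.2534, 0.0252]
eef_rot: [3.139, 0.001, 1.72]
contact_force: [-0.1, -0.2, 6.4]
gripper_width: 0.0172
finger_force: 59.3
```

Emit:
{"op": "send_rows", "data": {"moves": [{"linear": [0,0,-0.01],"rotation": [0,0,0]},{"linear": [0,0,-0.03],"rotation": [0,0,0]},{"linear": [0,0,-0.06],"rotation": [0,0,0]},{"linear": [0,0,-0.09],"rotation": [0,0,0]},{"linear": [0,0,-0.11],"rotation": [0,0,0]},{"linear": [0,0,-0.12],"rotation": [0,0,0]}]}}

```text
time: 5.68
tool_pos: [0.655, -0.2537, 0.1469]
eef_rot: [3.138, 0.002, 1.72]
contact_force: [0.2, 0.1, -3.8]
gripper_width: 0.0177
finger_force: 59.2
```

```bash
python3 go.py .6734 .075 .14 1.428;python3 - <<'E'
from h import *
a=cv2.resize(bot.get_image("side")[150:300,280:450],(0,0),fx=3,fy=3,interpolation=2)
b=cv2.resize(bot.get_image("top")[60:210,260:390],(0,0),fx=2.1,fy=3,interpolation=2)
cv2.imwrite("pics/grasp1.png",np.hstack([a,b])[:,:,::-1])
E
```

```text
t 5.6833 pos [ 0.655  -0.2537  0.1469] rot [3.138e+00 2.000e-03 1.720e+00] q1,7 [-0.02  0.77] w 0.0177 ff 59.151084423065186 F [ 0.2  0.1 -3.8]
lin [0.3224 0.0669 0.0066] rot [0.004 0.001 0.292]
```

View pics/grasp1.png

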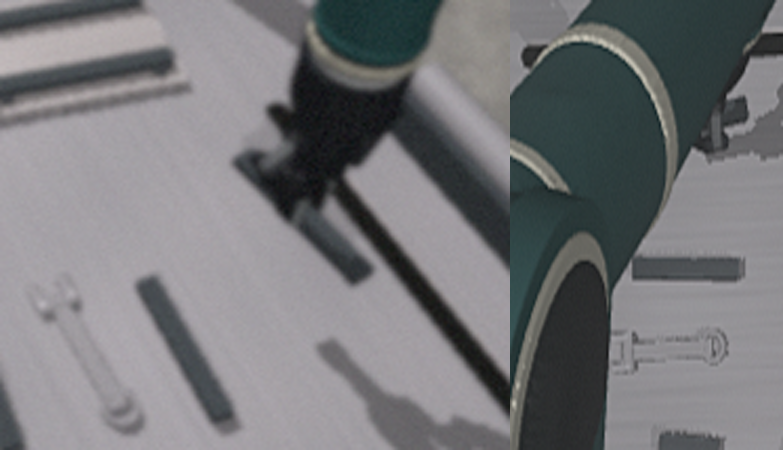

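The bar at the gripper hangs level and is held near its middle. Now I'm carrying it over the jig.

Emit:
{"op": "send_rows", "data": {"moves": [{"linear": [0.012,0.002,0],"rotation": [0,0,0.01]},{"linear": [0.04,0.008,0],"rotation": [0,0,0.04]},{"linear": [0.075,0.015,0],"rotation": [0,0,0.07]},{"linear": [0.11,0.023,0],"rotation": [0,0,0.1]},{"linear": [0.145,0.03,0],"rotation": [0,0,0.13]},{"linear": [0.18,0.037,0],"rotation": [0,0,0.16]},{"linear": [0.215,0.045,0],"rotation": [0,0,0.195]},{"linear": [0.25,0.052,0],"rotation": [0,0,0.23]},{"linear": [0.28,0.058,0],"rotation": [0,0,0.26]},{"linear": [0.305,0.063,0],"rotation": [0,0,0.28]},{"linear": [0.32,0.066,0],"rotation": [0,0,0.29]},{"linear": [0.3244,0.067,0],"rotation": [0,0,0.292]}]}}

```text
time: 6.78
tool_pos: [0.6701, 0.084, 0.1403]
eef_rot: [-3.136, -0.001, 1.434]
contact_force: [-0.3, -0.2, -3.0]
gripper_width: 0.0176
finger_force: 59.1
```

```bash
python3 go.py .6734 .077 .052 1.428
```

```text
t 6.7833 pos [0.6701 0.084  0.1403] rot [-3.136e+00 -1.000e-03  1.434e+00] q1,7 [-0.57  0.03] w 0.0176 ff 59.114676117897034 F [-0.3 -0.2 -3. ]
lin [-0.0066  0.0047  0.0883] rot [-0.005 -0.001  0.006]
```

Emit:
{"op": "send_rows", "data": {"moves": [{"linear": [-0.003,0.002,0.015],"rotation": [0,0,0]},{"linear": [-0.005,0.003,0.035],"rotation": [0,0,0]},{"linear": [-0.006,0.004,0.055],"rotation": [0,0,0]},{"linear": [-0.006,0.004,0.07],"rotation": [0,0,0]},{"linear": [-0.006,0.004,0.08],"rotation": [0,0,0]},{"linear": [-0.006,0.004,0.083],"rotation": [0,0,0]},{"linear": [-0.006,0.004,0.083],"rotation": [0,0,0]},{"linear": [-0.006,0.004,0.083],"rotation": [0,0,0]}]}}

```text
time: 7.45
tool_pos: [0.6757, 0.0706, 0.0607]
eef_rot: [3.141, 0.0, 1.427]
contact_force: [0.1, -0.2, -1.7]
gripper_width: 0.0177
finger_force: 59.1
```

```bash
python3 go.py .6734 .077 .047 1.428
```

```text
t 7.45 pos [0.6757 0.0706 0.0607] rot [3.141 0.    1.427] q1,7 [-0.51  0.09] w 0.0177 ff 59.08179223537445 F [ 0.1 -0.2 -1.7]
lin [ 0.006  -0.0032  0.0137] rot [ 0.001  0.    -0.001]
```

Emit:
{"op": "send_rows", "data": {"moves": [{"linear": [0.003,-0.002,0.003],"rotation": [0,0,0]},{"linear": [0.006,-0.003,0.006],"rotation": [0,0,0]},{"linear": [0.006,-0.003,0.009],"rotation": [0,0,0]},{"linear": [0.006,-0.003,0.011],"rotation": [0,0,0]},{"linear": [0.006,-0.003,0.012],"rotation": [0,0,0]},{"linear": [0.006,-0.003,0.013],"rotation": [0,0,0]},{"linear": [0.006,-0.003,0.013],"rotation": [0,0,0]},{"linear": [0.006,-0.003,0.013],"rotation": [0,0,0]}]}}

```text
time: 8.12
tool_pos: [0.6732, 0.0773, 0.0474]
eef_rot: [3.141, 0.0, 1.428]
contact_force: [-0.5, -0.9, -3.9]
gripper_width: 0.0177
finger_force: 59.1
```

```bash
python3 go.py .6734 .077 .046 1.428
```

```text
t 8.1167 pos [0.6732 0.0773 0.0474] rot [3.141 0.    1.428] q1,7 [-0.52  0.09] w 0.0177 ff 59.11525011062622 F [-0.5 -0.9 -3.9]
lin [-0.0003  0.0002  0.0014] rot [ 0.  0. -0.]
```

Not touching yet. I'm lowering in 1 mm rows until the force changes.

Emit:
{"op": "send_rows", "data": {"moves": [{"linear": [0,0,0.001],"rotation": [0,0,0]},{"linear": [0,0,0.002],"rotation": [0,0,0]},{"linear": [0,0,0.003],"rotation": [0,0,0]},{"linear": [0,0,0.003],"rotation": [0,0,0]},{"linear": [0,0,0.003],"rotation": [0,0,0]}]}}

```text
time: 8.53
tool_pos: [0.6734, 0.0773, 0.0471]
eef_rot: [-3.142, -0.001, 1.428]
contact_force: [-7.1, -1.5, 14.6]
gripper_width: 0.0174
finger_force: 61.2
```

Contact. I'm easing off the push and then opening.

Emit:
{"op": "send_rows", "data": {"moves": [{"linear": [0,0,-0.001],"rotation": [0,0,0]},{"linear": [0,0,-0.002],"rotation": [0,0,0]},{"linear": [0,0,-0.002],"rotation": [0,0,0]}]}}

```text
time: 8.78
tool_pos: [0.6733, 0.0773, 0.0471]
eef_rot: [3.141, -0.0, 1.428]
contact_force: [-2.9, 0.3, 6.1]
gripper_width: 0.0175
finger_force: 60.2
```

Emit:
{"op": "send_rows", "data": {"moves": [{"linear": [0,0,0],"rotation": [0,0,0]},{"linear": [0,0,0],"rotation": [0,0,0]},{"linear": [0,0,0],"rotation": [0,0,0]},{"linear": [0,0,0],"rotation": [0,0,0]},{"linear": [0,0,0],"rotation": [0,0,0]},{"linear": [0,0,0],"rotation": [0,0,0]}], "jaw": 0.1}}

```text
time: 9.28
tool_pos: [0.6731, 0.0775, 0.0461]
eef_rot: [3.142, 0.0, 1.428]
contact_force: [-0.4, 0.1, -0.3]
gripper_width: 0.0468
finger_force: 0.0
```

Emit:
{"op": "send_rows", "data": {"moves": [{"linear": [0,0,-0.01],"rotation": [0,0,0]},{"linear": [0,0,-0.03],"rotation": [0,0,0]},{"linear": [0,0,-0.06],"rotation": [0,0,0]},{"linear": [0,0,-0.09],"rotation": [0,0,0]},{"linear": [0,0,-0.1],"rotation": [0,0,0]},{"linear": [0,0,-0.1],"rotation": [0,0,0]}]}}

```text
time: 9.78
tool_pos: [0.6753, 0.0775, 0.1505]
eef_rot: [3.135, -0.002, 1.428]
contact_force: [1.1, 0.3, 0.9]
gripper_width: 0.0469
finger_force: 0.0
```

```bash
python3 go.py .5627 -.270 .15 1.539
```

```text
t 9.7833 pos [0.6753 0.0775 0.1505] rot [ 3.135e+00 -2.000e-03  1.428e+00] q1,7 [-0.56  0.04] w 0.0469 ff 0.0 F [1.1 0.3 0.9]
lin [-0.36   -0.0619 -0.0007] rot [ 0.007 -0.002 -0.111]
```

Emit:
{"op": "send_rows", "data": {"moves": [{"linear": [-0.015,-0.002,0],"rotation": [0,0,-0.01]},{"linear": [-0.05,-0.009,0],"rotation": [0,0,-0.02]},{"linear": [-0.085,-0.015,0],"rotation": [0,0,-0.03]},{"linear": [-0.12,-0.02,0],"rotation": [0,0,-0.04]},{"linear": [-0.16,-0.027,0],"rotation": [0,0,-0.05]},{"linear": [-0.2,-0.034,0],"rotation": [0,0,-0.06]},{"linear": [-0.24,-0.041,0],"rotation": [0,0,-0.075]},{"linear": [-0.28,-0.048,0],"rotation": [0,0,-0.09]},{"linear": [-0.315,-0.054,0],"rotation": [0,0,-0.1]},{"linear": [-0.345,-0.059,0],"rotation": [0,0,-0.11]},{"linear": [-0.36,-0.0619,0],"rotation": [0,0,-0.111]},{"linear": [-0.36,-0.0619,0],"rotation": [0,0,-0.111]}]}}

```text
time: 10.78
tool_pos: [0.5572, -0.275, 0.1455]
eef_rot: [-3.139, 0.002, 1.531]
contact_force: [0.1, 0.1, -0.2]
gripper_width: 0.0471
finger_force: 0.0
```

```bash
python3 go.py .5627 -.270 .0255 1.539
python3 - <<'E'
from h import *
for n in("top","side"):
    bot.get_image(n)
    for d in bot.silhouettes("bar_a",n):
        c,y,l=bar(n,d["mask"]); print(n,c.round(4),round(y,3),round(l,3),round(d["conf"],2), bar(n,d["mask"],.028)[0].round(4))
a=cv2.resize(bot.get_image("side")[100:250,220:390],(0,0),fx=4,fy=4,interpolation=2)
cv2.imwrite("pics/placed1.png",a[:,:,::-1])
E
```

```text
t 10.7833 pos [ 0.5572 -0.275   0.1455] rot [-3.139e+00  2.000e-03  1.531e+00] q1,7 [-0.03  0.71] w 0.0471 ff 0.0 F [ 0.1  0.1 -0.2]
lin [0.0055 0.0055 0.12  ] rot [-0.002  0.002 -0.008]
top [0.6787 0.0762] 1.452 0.14 0.85 [0.6697 0.0734]
top [ 0.4016 -0.4104] 2.603 0.143 0.85 [ 0.3985 -0.4026]
top [ 0.2406 -0.3446] 0.961 0.144 0.7 [ 0.2411 -0.3383]
side [ 0.4024 -0.4112] 2.579 0.14 0.87 [ 0.3964 -0.4178]
side [ 0.2399 -0.3446] 0.993 0.142 0.75 [ 0.238  -0.3529]
side [ 0.563 -0.268] 1.547 0.143 0.65 [ 0.5529 -0.2782]
side [ 0.3889 -0.0847] 1.385 0.148 0.56 [ 0.3833 -0.0996]
side [0.6838 0.094 ] 1.427 0.149 0.54 [0.6707 0.0746]
```

View pics/placed1.png

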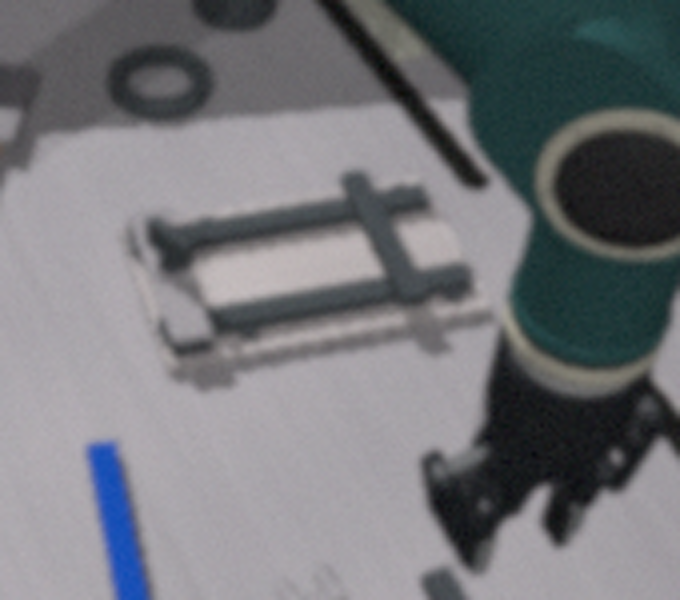

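The first bar lies flat and square across both lower bars, with an even overhang (crop centre about (385,240)). Now the second bar.

Emit:
{"op": "send_rows", "data": {"moves": [{"linear": [0,0.002,0.02],"rotation": [0,0,0]},{"linear": [0,0.002,0.05],"rotation": [0,0,0]},{"linear": [0,0.002,0.08],"rotation": [0,0,0]},{"linear": [0,0.002,0.1],"rotation": [0,0,0]},{"linear": [0,0.002,0.11],"rotation": [0,0,0]},{"linear": [0,0.002,0.114],"rotation": [0,0,0]},{"linear": [0,0.002,0.114],"rotation": [0,0,0]},{"linear": [0,0.002,0.114],"rotation": [0,0,0]}]}}

```text
time: 11.7
tool_pos: [0.5634, -0.2701, 0.0333]
eef_rot: [3.14, 0.001, 1.539]
contact_force: [0.1, 0.2, 0.5]
gripper_width: 0.0468
finger_force: 0.0
```

```bash
python3 go.py .5627 -.270 .0245 1.539
```

```text
t 11.7 pos [ 0.5634 -0.2701  0.0333] rot [3.140e+00 1.000e-03 1.539e+00] q1,7 [0.04 0.78] w 0.0468 ff 0.0 F [0.1 0.2 0.5]
lin [ 0.     -0.0008  0.0088] rot [0.002 0.001 0.   ]
```

Emit:
{"op": "send_rows", "data": {"moves": [{"linear": [0,0,0.004],"rotation": [0,0,0]},{"linear": [0,0,0.008],"rotation": [0,0,0]},{"linear": [0,0,0.009],"rotation": [0,0,0]},{"linear": [0,0,0.009],"rotation": [0,0,0]},{"linear": [0,0,0.009],"rotation": [0,0,0]}]}}

```text
time: 12.12
tool_pos: [0.5626, -0.2701, 0.0235]
eef_rot: [3.141, 0.0, 1.539]
contact_force: [0.0, 0.0, -0.1]
gripper_width: 0.0471
finger_force: 0.0
```

Emit:
{"op": "send_rows", "data": {"moves": [{"linear": [0,0,0],"rotation": [0,0,0]},{"linear": [0,0,0],"rotation": [0,0,0]},{"linear": [0,0,0],"rotation": [0,0,0]},{"linear": [0,0,0],"rotation": [0,0,0]},{"linear": [0,0,0],"rotation": [0,0,0]},{"linear": [0,0,0],"rotation": [0,0,0]},{"linear": [0,0,0],"rotation": [0,0,0]},{"linear": [0,0,0],"rotation": [0,0,0]}], "jaw": -1, "squeeze": 60}}

```text
time: 12.78
tool_pos: [0.5632, -0.2703, 0.0239]
eef_rot: [3.14, 0.0, 1.539]
contact_force: [1.1, 0.2, 5.6]
gripper_width: 0.0179
finger_force: 59.3
```

Emit:
{"op": "send_rows", "data": {"moves": [{"linear": [0,0,-0.01],"rotation": [0,0,0]},{"linear": [0,0,-0.03],"rotation": [0,0,0]},{"linear": [0,0,-0.06],"rotation": [0,0,0]},{"linear": [0,0,-0.09],"rotation": [0,0,0]},{"linear": [0,0,-0.11],"rotation": [0,0,0]},{"linear": [0,0,-0.12],"rotation": [0,0,0]},{"linear": [0,0,-0.12],"rotation": [0,0,0]},{"linear": [0,0,-0.12],"rotation": [0,0,0]}]}}

```text
time: 13.45
tool_pos: [0.5619, -0.2694, 0.1426]
eef_rot: [-3.14, -0.001, 1.539]
contact_force: [-0.3, -0.1, -3.8]
gripper_width: 0.018
finger_force: 59.2
```

```bash
python3 go.py .604 .085 .144 1.428
```

```text
t 13.45 pos [ 0.5619 -0.2694  0.1426] rot [-3.140e+00 -1.000e-03  1.539e+00] q1,7 [-0.03  0.71] w 0.018 ff 59.1946417093277 F [-0.3 -0.1 -3.8]
lin [ 0.3556  0.0308 -0.0012] rot [-0.001 -0.001  0.111]
```

Emit:
{"op": "send_rows", "data": {"moves": [{"linear": [0.012,0.001,0],"rotation": [0,0,0.005]},{"linear": [0.04,0.004,0],"rotation": [0,0,0.013]},{"linear": [0.075,0.007,0],"rotation": [0,0,0.024]},{"linear": [0.11,0.01,0],"rotation": [0,0,0.035]},{"linear": [0.15,0.013,0],"rotation": [0,0,0.047]},{"linear": [0.19,0.017,0],"rotation": [0,0,0.06]},{"linear": [0.23,0.02,0],"rotation": [0,0,0.072]},{"linear": [0.27,0.023,0],"rotation": [0,0,0.085]},{"linear": [0.305,0.026,0],"rotation": [0,0,0.096]},{"linear": [0.335,0.029,0],"rotation": [0,0,0.105]},{"linear": [0.35,0.03,0],"rotation": [0,0,0.11]},{"linear": [0.3556,0.0308,0],"rotation": [0,0,0.111]}]}}

```text
time: 14.45
tool_pos: [0.603, 0.09, 0.1409]
eef_rot: [-3.137, -0.0, 1.434]
contact_force: [-0.6, 0.7, -3.7]
gripper_width: 0.018
finger_force: 59.2
```

Emit:
{"op": "send_rows", "data": {"moves": [{"linear": [0,0,0.01],"rotation": [0,0,0]},{"linear": [0,0,0.03],"rotation": [0,0,0]},{"linear": [0,0,0.05],"rotation": [0,0,0]},{"linear": [0,0,0.065],"rotation": [0,0,0]},{"linear": [0,0,0.075],"rotation": [0,0,0]},{"linear": [0,0,0.08],"rotation": [0,0,0]},{"linear": [0,0,0.08],"rotation": [0,0,0]},{"linear": [0,0,0.08],"rotation": [0,0,0]},{"linear": [0,0,0.08],"rotation": [0,0,0]}]}}

```text
time: 15.2
tool_pos: [0.6055, 0.0841, 0.0642]
eef_rot: [3.14, -0.0, 1.427]
contact_force: [-1.1, 0.2, -2.6]
gripper_width: 0.0176
finger_force: 59.1
```

```bash
python3 go.py .604 .085 .046 1.428
```

```text
t 15.2 pos [0.6055 0.0841 0.0642] rot [ 3.14  -0.     1.427] q1,7 [-0.58  0.08] w 0.0176 ff 59.13149356842041 F [-1.1  0.2 -2.6]
lin [ 0.0006 -0.0016  0.0182] rot [ 0.002 -0.    -0.001]
```

Emit:
{"op": "send_rows", "data": {"moves": [{"linear": [0,-0.001,0.004],"rotation": [0,0,0]},{"linear": [0,-0.001,0.008],"rotation": [0,0,0]},{"linear": [0,-0.001,0.011],"rotation": [0,0,0]},{"linear": [0,-0.001,0.013],"rotation": [0,0,0]},{"linear": [0,-0.001,0.015],"rotation": [0,0,0]},{"linear": [0,-0.001,0.016],"rotation": [0,0,0]},{"linear": [0,-0.001,0.017],"rotation": [0,0,0]},{"linear": [0,-0.001,0.018],"rotation": [0,0,0]},{"linear": [0,-0.001,0.018],"rotation": [0,0,0]},{"linear": [0,-0.001,0.018],"rotation": [0,0,0]}]}}

```text
time: 16.03
tool_pos: [0.6037, 0.0845, 0.046]
eef_rot: [-3.142, -0.0, 1.428]
contact_force: [-2.7, 0.3, 4.7]
gripper_width: 0.0175
finger_force: 60.0
```

Light contact. Opening and lifting.

Emit:
{"op": "send_rows", "data": {"moves": [{"linear": [0,0,0],"rotation": [0,0,0]},{"linear": [0,0,0],"rotation": [0,0,0]},{"linear": [0,0,0],"rotation": [0,0,0]},{"linear": [0,0,0],"rotation": [0,0,0]},{"linear": [0,0,0],"rotation": [0,0,0]},{"linear": [0,0,0],"rotation": [0,0,0]}], "jaw": 0}}

```text
time: 16.53
tool_pos: [0.6038, 0.0845, 0.0453]
eef_rot: [3.141, 0.0, 1.428]
contact_force: [0.2, -0.3, 0.2]
gripper_width: 0.0428
finger_force: 0.0
```

Emit:
{"op": "send_rows", "data": {"moves": [{"linear": [0,0,-0.01],"rotation": [0,0,0]},{"linear": [0,0,-0.03],"rotation": [0,0,0]},{"linear": [0,0,-0.06],"rotation": [0,0,0]},{"linear": [0,0,-0.09],"rotation": [0,0,0]},{"linear": [0,0,-0.12],"rotation": [0,0,0]},{"linear": [0,0,-0.12],"rotation": [0,0,0]},{"linear": [0,0,-0.12],"rotation": [0,0,0]},{"linear": [0,0,-0.12],"rotation": [0,0,0]}]}}

```text
time: 17.2
tool_pos: [0.6033, 0.0847, 0.1654]
eef_rot: [-3.141, -0.0, 1.428]
contact_force: [0.2, -0.3, -0.2]
gripper_width: 0.0428
finger_force: 0.0
```

```bash
python3 go.py .505 .0995 .165 1.95
python3 - <<'E'
from h import *
for n in("top","side"):
    bot.get_image(n)
    for d in bot.pinpoint("screw_wing",n): print(n,unproj(n,np.array(d["point"])*[512,384],.062).round(4),round(d["conf"],2))
a=cv2.resize(bot.get_image("side")[110:210,230:350],(0,0),fx=3.3,fy=4,interpolation=2)
b=cv2.resize(bot.get_image("top")[90:190,170:270],(0,0),fx=4,fy=4,interpolation=2)
cv2.imwrite("pics/placed2.png",np.hstack([a,b])[:,:,::-1])
E
```

```text
t 17.2 pos [0.6033 0.0847 0.1654] rot [-3.141 -0.     1.428] q1,7 [-0.65  0.  ] w 0.0428 ff 0.0 F [ 0.2 -0.3 -0.2]
lin [ 0.0006 -0.0994  0.0004] rot [-0.    -0.    -0.522]
top [0.5089 0.1087] 0.44
top [0.586  0.0714] 0.24
side [0.509  0.1079] 0.64
```

View pics/placed2.png

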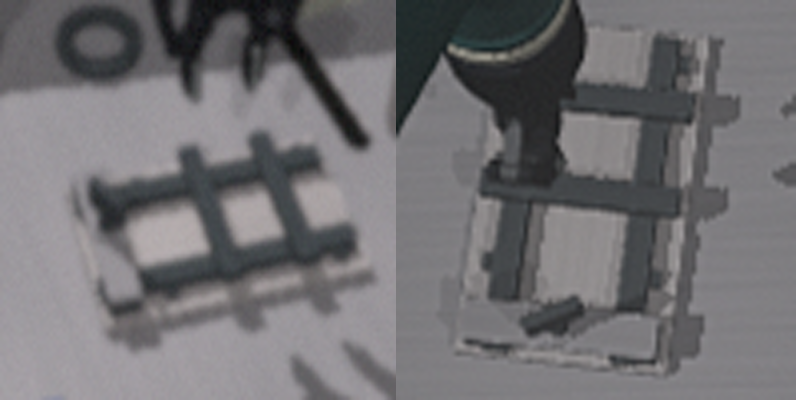

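Both bars lie crosswise with a clear gap. The wing is in the top crop at about (553,314), which is top pixel (209.5,168.5). I'm refining its position and angle before gripping.

Run:
```python
from jigfit import *
np.set_printoptions(precision=4,suppress=True)
print(unproj("top",(209.5,168.5),.062))
roi=(198,160,22,17);x,y,w,h=roi
g=np.mean([cv2.cvtColor(bot.get_image("top"),cv2.COLOR_RGB2GRAY)[y:y+h,x:x+w].astype(float) for _ in range(3)],0)
print(g.round().astype(int))
t=np.linspace(0,2*np.pi,12)
sh=np.array([[.008*np.cos(a),.008*np.sin(a),z] for a in t for z in(.034,.046)])
B=box(-.021,.021,-.005,.005,.046,.072)
for th in(62,70,78):
    D=np.clip((th-g)/14+.5,0,1)
    def cost(p): return abs(mask("top",[place(B,p),place(sh,p)],roi)-D).mean()
    r=DE(cost,[(.49,.52),(.085,.12),(-1.9,-.3)],seed=1,maxiter=60,popsize=12); print(th,r.x,r.fun,"screw",-.143-r.x[2])
```

```text
[0.5061 0.0973]
[[ 68  75  48  79  93  91  84 124 127 126 142 143 141 141 142 142 141 142
  142 142 144 145]
 [ 67  70  50  88  94  90  85 124 129 126 138 141 141 140 143 144 143 142
  140 142 144 145]
 [ 69  66  52  88  92  88  84 123 129 134 136 141 141 142 145 146 144 145
  142 142 144 144]
 [ 68  59  55  89  92  88 105 127 130 138 142 139 137 140 144 133 123 130
  141 145 145 144]
 [ 60  49  56  86  91  86 114 115 130 134 120 129 123 120 115  89  67  87
  134 144 141 140]
 [ 83  86  89  99 109  97  90  87 113 120  88 109  95  85  67  65  69  73
  105 134 121 129]
 [114 119 118 115 125 112 105 108  87  76  68  71  67  70  72  72  73  55
   56 113  92 110]
 [112 110 112 112 114  99 102 103  83  68  70  73  74  74  73  65  61  52
   56  84  87  88]
 [111 112 115 107 105  74  76  69  70  73  74  75  69  65  62  53  50  47
   51  88  95  94]
 [110 112 111  81  73  70  73  74  74  73  67  65  56  52  51  53  58  69
   78  91  92  91]
 [116 117 100  71  69  73  74  72  66  61  53  51  52  53  51  65  78  95
   95  92  91  88]
 [121 123 111  87  72  67  65  59  51  49  49  53  55  56  48  82  92  94
   91  87 104 105]
 [121 122 125 115  70  49  47  45  60  65  59  57  57  51  54  89  91  89
   87 102 124 128]
 [123 123 125 128  92  55  58  74 101 112 105  77  67  62  94  98  84 100
  104 123 126 124]
 [127 127 126 129 121  99 102 115 128 130 134 110 105 104 121 118 102 123
  127 125 125 124]
 [111 114 116 121 121 131 135 130 128 117 129 122 119 119 116 126 128 126
  126 125 126 125]
 [ 67  89  99 102 112 128 128 116 109 115 117 104 107 106 126 133 128 126
  128 127 127 126]]
62 [ 0.4902  0.1078 -0.7214] 0.1793173954073608 screw 0.578399883556006
70 [ 0.5063  0.0988 -1.0672] 0.1665206189427643 screw 0.9241920736601907
78 [ 0.5071  0.1001 -1.2262] 0.11046974939708505 screw 1.0831623976429356
```

Emit:
{"op": "send_rows", "data": {"moves": [{"linear": [0,-0.01,0],"rotation": [0,0,-0.05]},{"linear": [0,-0.025,0],"rotation": [0,0,-0.12]},{"linear": [0,-0.04,0],"rotation": [0,0,-0.2]},{"linear": [0,-0.055,0],"rotation": [0,0,-0.28]},{"linear": [0,-0.07,0],"rotation": [0,0,-0.36]},{"linear": [0,-0.085,0],"rotation": [0,0,-0.44]},{"linear": [0,-0.0985,0],"rotation": [0,0,-0.51]},{"linear": [0,-0.0985,0],"rotation": [0,0,-0.51]},{"linear": [0,-0.0985,0],"rotation": [0,0,-0.51]},{"linear": [0,-0.0985,0],"rotation": [0,0,-0.51]}]}}

```text
time: 18.48
tool_pos: [0.5072, 0.0985, 0.1656]
eef_rot: [3.14, 0.0, 1.936]
contact_force: [0.2, -0.1, 0.1]
gripper_width: 0.0427
finger_force: 0.0
```

```bash
python3 go.py .506 .0995 .072 1.94
python3 - <<'E'
from bench import bot; print(bot.state()["qpos"].round(2))
E
```

```text
t 18.4833 pos [0.5072 0.0985 0.1656] rot [3.14  0.    1.936] q1,7 [-0.68  0.36] w 0.0427 ff 0.0 F [ 0.2 -0.1  0.1]
lin [ 0.0014 -0.0009  0.0936] rot [ 0.001  0.    -0.004]
[-0.68  0.38  0.52  2.03 -0.26  0.8   0.36]
```

Emit:
{"op": "send_rows", "data": {"moves": [{"linear": [0.001,-0.001,0.02],"rotation": [0,0,0]},{"linear": [0.001,-0.001,0.045],"rotation": [0,0,0]},{"linear": [0.001,-0.001,0.065],"rotation": [0,0,0]},{"linear": [0.001,-0.001,0.08],"rotation": [0,0,0]},{"linear": [0.001,-0.001,0.09],"rotation": [0,0,0]},{"linear": [0.001,-0.001,0.0935],"rotation": [0,0,0]},{"linear": [0.001,-0.001,0.0935],"rotation": [0,0,0]},{"linear": [0.001,-0.001,0.0935],"rotation": [0,0,0]},{"linear": [0.001,-0.001,0.0935],"rotation": [0,0,0]}]}}

```text
time: 19.23
tool_pos: [0.5058, 0.0992, 0.0726]
eef_rot: [3.14, 0.0, 1.937]
contact_force: [0.4, -0.2, -0.3]
gripper_width: 0.0428
finger_force: 0.0
```

Emit:
{"op": "send_rows", "data": {"moves": [{"linear": [0,0,0],"rotation": [0,0,0]},{"linear": [0,0,0],"rotation": [0,0,0]},{"linear": [0,0,0],"rotation": [0,0,0]},{"linear": [0,0,0],"rotation": [0,0,0]},{"linear": [0,0,0],"rotation": [0,0,0]},{"linear": [0,0,0],"rotation": [0,0,0]},{"linear": [0,0,0],"rotation": [0,0,0]},{"linear": [0,0,0],"rotation": [0,0,0]},{"linear": [0,0,0],"rotation": [0,0,0]}], "jaw": -1, "squeeze": 40}}

```text
time: 19.98
tool_pos: [0.5075, 0.1001, 0.0728]
eef_rot: [3.136, 0.001, 1.938]
contact_force: [5.2, 2.4, -0.9]
gripper_width: 0.0088
finger_force: 44.3
```

Wing gripped at 8.8 mm opening. I'm recentring by 2 mm and turning clockwise.

Emit:
{"op": "send_rows", "data": {"moves": [{"linear": [0,0.002,0],"rotation": [0,0,0.03]},{"linear": [0,0.002,0],"rotation": [0,0,0.1]},{"linear": [0,0.002,0],"rotation": [0,0,0.2]},{"linear": [0,0.002,0],"rotation": [0,0,0.3]},{"linear": [0,0.002,0],"rotation": [0,0,0.4]},{"linear": [0,0.002,0],"rotation": [0,0,0.5]},{"linear": [0,0.002,0],"rotation": [0,0,0.6]},{"linear": [0,0.002,0],"rotation": [0,0,0.7]},{"linear": [0,0.002,0],"rotation": [0,0,0.8]},{"linear": [0,0.002,0],"rotation": [0,0,0.9]},{"linear": [0,0.002,0],"rotation": [0,0,1.0]},{"linear": [0,0.002,0],"rotation": [0,0,1.0]}]}}

```text
time: 20.98
tool_pos: [0.5075, 0.1002, 0.0728]
eef_rot: [3.141, -0.001, 0.932]
contact_force: [-0.3, 0.0, 7.9]
gripper_width: 0.0092
finger_force: 45.6
```

```bash
python3 go.py .507 .0995 .0728 0.4
python3 - <<'E'
from bench import bot; s=bot.state();print(s["qpos"].round(2),s["moment"].round(2))
E
```

```text
t 20.9833 pos [0.5075 0.1002 0.0728] rot [ 3.141e+00 -1.000e-03  9.320e-01] q1,7 [-0.8  -0.33] w 0.0092 ff 45.64562737941742 F [-0.3  0.   7.9]
lin [-0.0009 -0.     -0.    ] rot [ 0.    -0.002  0.532]
[-0.8   0.6   0.69  2.08 -0.62  0.67 -0.33] [ 0.04  0.18 -0.1 ]
```

Emit:
{"op": "send_rows", "data": {"moves": [{"linear": [0,0,0],"rotation": [0,0,0.08]},{"linear": [0,0,0],"rotation": [0,0,0.16]},{"linear": [0,0,0],"rotation": [0,0,0.24]},{"linear": [0,0,0],"rotation": [0,0,0.32]},{"linear": [0,0,0],"rotation": [0,0,0.38]},{"linear": [0,0,0],"rotation": [0,0,0.43]},{"linear": [0,0,0],"rotation": [0,0,0.46]},{"linear": [0,0,0],"rotation": [0,0,0.46]},{"linear": [0,0,0],"rotation": [0,0,0.46]}]}}

```text
time: 21.73
tool_pos: [0.5075, 0.1003, 0.0728]
eef_rot: [-3.141, -0.002, 0.476]
contact_force: [0.2, 0.0, 7.8]
gripper_width: 0.0089
finger_force: 45.6
```

```bash
cat > m.py <<'E'
from bench import bot; s=bot.state();print(s["eef_rot"].round(3),s["qpos"].round(2),s["moment"].round(2),s["contact_force"].round(1))
E
python3 m.py
```

```text
[-3.141e+00 -2.000e-03  4.760e-01] [-0.88  0.64  0.8   2.08 -0.72  0.71 -0.7 ] [ 0.13  0.19 -0.09] [0.2 0.  7.8]
```

Emit:
{"op": "send_rows", "data": {"moves": [{"linear": [0,0,0],"rotation": [0,0,0.02]},{"linear": [0,0,0],"rotation": [0,0,0.04]},{"linear": [0,0,0],"rotation": [0,0,0.06]},{"linear": [0,0,0],"rotation": [0,0,0.06]},{"linear": [0,0,0],"rotation": [0,0,0.06]}]}}

```text
time: 22.15
tool_pos: [0.5075, 0.1003, 0.0728]
eef_rot: [-3.141, -0.002, 0.416]
contact_force: [0.1, 1.1, 5.9]
gripper_width: 0.0087
finger_force: 45.5
```

```bash
python3 m.py
```

```text
[-3.141e+00 -2.000e-03  4.160e-01] [-0.89  0.65  0.82  2.08 -0.74  0.72 -0.74] [ 0.12  0.16 -0.07] [0.1 1.1 5.9]
```

Emit:
{"op": "send_rows", "data": {"moves": [{"linear": [0,0,0],"rotation": [0,0,0.02]},{"linear": [0,0,0],"rotation": [0,0,0.04]},{"linear": [0,0,0],"rotation": [0,0,0.05]},{"linear": [0,0,0],"rotation": [0,0,0.05]},{"linear": [0,0,0],"rotation": [0,0,0.05]}]}}

```text
time: 22.57
tool_pos: [0.5076, 0.1003, 0.0728]
eef_rot: [-3.141, -0.002, 0.369]
contact_force: [-0.6, -0.6, 7.1]
gripper_width: 0.009
finger_force: 46.9
```

```bash
python3 m.py
```

```text
[-3.141e+00 -2.000e-03  3.690e-01] [-0.9   0.66  0.83  2.08 -0.75  0.72 -0.78] [0.01 0.1  0.65] [-0.6 -0.6  7.1]
```

Emit:
{"op": "send_rows", "data": {"moves": [{"linear": [0,0,0],"rotation": [0,0,0.02]},{"linear": [0,0,0],"rotation": [0,0,0.04]},{"linear": [0,0,0],"rotation": [0,0,0.05]},{"linear": [0,0,0],"rotation": [0,0,0.05]},{"linear": [0,0,0],"rotation": [0,0,0.05]}]}}

```text
time: 22.98
tool_pos: [0.5076, 0.1003, 0.0728]
eef_rot: [3.141, -0.001, 0.322]
contact_force: [-1.1, -0.9, 7.6]
gripper_width: 0.0091
finger_force: 60.4
```

```bash
python3 m.py
```

```text
[ 3.141e+00 -1.000e-03  3.220e-01] [-0.91  0.66  0.84  2.08 -0.76  0.73 -0.82] [-0.06  0.13  1.22] [-1.1 -0.9  7.6]
```

Seated: the moment climbs to 1.2 N m from ψ of about 0.41. Backing off a quarter turn to ψ of about 1.98.

Emit:
{"op": "send_rows", "data": {"moves": [{"linear": [0,0,0],"rotation": [0,0,-0.05]},{"linear": [0,0,0],"rotation": [0,0,-0.14]},{"linear": [0,0,0],"rotation": [0,0,-0.23]},{"linear": [0,0,0],"rotation": [0,0,-0.32]},{"linear": [0,0,0],"rotation": [0,0,-0.41]},{"linear": [0,0,0],"rotation": [0,0,-0.5]},{"linear": [0,0,0],"rotation": [0,0,-0.59]},{"linear": [0,0,0],"rotation": [0,0,-0.68]},{"linear": [0,0,0],"rotation": [0,0,-0.77]},{"linear": [0,0,0],"rotation": [0,0,-0.86]},{"linear": [0,0,0],"rotation": [0,0,-0.95]},{"linear": [0,0,0],"rotation": [0,0,-0.95]}]}}

```text
time: 23.98
tool_pos: [0.5075, 0.1002, 0.0728]
eef_rot: [3.141, -0.002, 1.269]
contact_force: [-0.0, -0.1, 6.6]
gripper_width: 0.0088
finger_force: 45.4
```

```bash
python3 go.py .5075 .1003 .0728 1.98; python3 m.py
```

```text
t 23.9833 pos [0.5075 0.1002 0.0728] rot [ 3.141e+00 -2.000e-03  1.269e+00] q1,7 [-0.74 -0.07] w 0.0088 ff 45.44524312019348 F [-0.  -0.1  6.6]
lin [ 0.0001 -0.0001 -0.    ] rot [ 0.002 -0.002 -0.711]
[ 3.141e+00 -2.000e-03  1.269e+00] [-0.74  0.58  0.6   2.08 -0.54  0.65 -0.07] [0.07 0.17 0.03] [-0.  -0.1  6.6]
```

Emit:
{"op": "send_rows", "data": {"moves": [{"linear": [0,0,0],"rotation": [0,0,-0.09]},{"linear": [0,0,0],"rotation": [0,0,-0.18]},{"linear": [0,0,0],"rotation": [0,0,-0.27]},{"linear": [0,0,0],"rotation": [0,0,-0.36]},{"linear": [0,0,0],"rotation": [0,0,-0.45]},{"linear": [0,0,0],"rotation": [0,0,-0.54]},{"linear": [0,0,0],"rotation": [0,0,-0.62]},{"linear": [0,0,0],"rotation": [0,0,-0.68]},{"linear": [0,0,0],"rotation": [0,0,-0.7]},{"linear": [0,0,0],"rotation": [0,0,-0.7]},{"linear": [0,0,0],"rotation": [0,0,-0.7]},{"linear": [0,0,0],"rotation": [0,0,-0.7]}]}}

```text
time: 24.98
tool_pos: [0.5076, 0.1001, 0.0728]
eef_rot: [3.14, -0.0, 1.965]
contact_force: [1.5, -0.3, 8.0]
gripper_width: 0.0086
finger_force: 45.6
```

```bash
python3 go.py .5075 .1003 .0728 1.98
python3 - <<'E'
from h import *
a=cv2.resize(bot.get_image("side")[110:300,230:400],(0,0),fx=2.2,fy=2.2,interpolation=2)
b=cv2.resize(bot.get_image("top")[60:250,170:370],(0,0),fx=2.05,fy=2.2,interpolation=2)
cv2.imwrite("pics/end.png",np.hstack([a,b])[:,:,::-1])
E
```

```text
t 24.9833 pos [0.5076 0.1001 0.0728] rot [ 3.14  -0.     1.965] q1,7 [-0.6   0.48] w 0.0086 ff 45.55551767349243 F [ 1.5 -0.3  8. ]
lin [ 0.0002 -0.     -0.    ] rot [ 0.002 -0.    -0.015]
```

View pics/end.png

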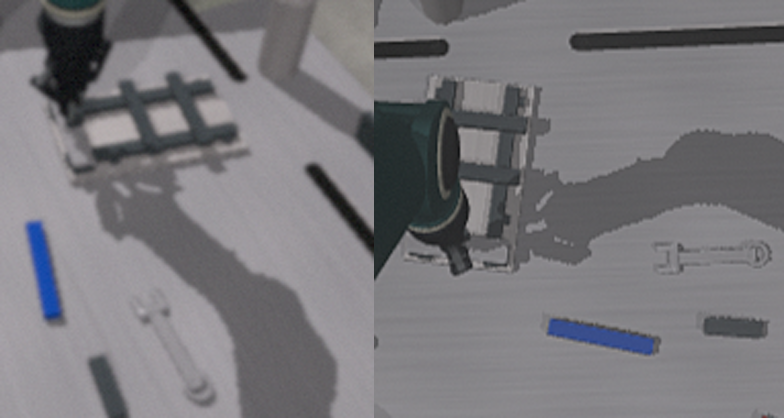

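The picture shows both bars still crosswise on the jig, at (140,115) and (190,105) in the left half. The gripper is on the wing at about (65,90), and the wrench, offcut and blue bar haven't moved. The tool has turned back 1.56 rad from the seat with a 45 N grip, so I'm handing in.

```bash
python3 -c "
from bench import bot; print(bot.finish_job())"
```

```text
the job is handed in; nothing more can be done
None
```

I laid both bars flat and square across the jig, turned the thumbscrew until it seated, backed it off about 1.56 rad, and handed the job in still gripping it at 45 N; the hand-in returned no verdict.

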